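Hang the section tag back in its place

TASK

The green section tag has been left lying on the pile of books. Stand it in the leaning slot of the wooden easel and let go of it, so that you can take it afresh by its top; then lower it between the tags on the rack, the same way round as they are, until its hook sits fully home on the rail at the green band; keep hold of it until it rests there rather than dropping it, then let go. Do not knock the hanging tags off the rail or shove them along it, and leave the mug and the stapler where they are.

Things in the scene. Friction and masses are not known exactly. Their poses are not given: they have to be found in the camera images.
- tag_green: Loose green plastic tag, about 130 g. Axes: z up when it hangs, x along its width, -y out of its labelled face. Origin: middle of the hook's mouth, just under the hook's strap (touches the rail's top when seated). Panel 70 wide, 10 thick (y -19 to -9), 90 tall (z -110 to -20); above it a tab 30 wide, same thickness, up to z=45. Steel hook behind (+y), see tag_green_tab
- tag_green_foot (a point): centre of the green tag's lower edge, at (0, -14, -110) in its frame
- tag_green_tab (a point): a good point to take the tab, mid-thickness, at (0, -14, 29) in the tag's frame, 16 below the tab's top. The hook, 24 wide, is behind the tab: mouth 18 wide (y -9 to 9), strap over it (z 0 to 4), lip at y 9 to 13 hanging down to z=-18, then flaring out to y=17, z=-26
- pile: pile of three books, fixed, 100 (x) by 170 (y) by 70 high; origin at the centre of its underside. The green tag starts on it, face up, its z axis level and pointing roughly to the robot, panel on the books; from about 30 below the tag's origin up, its tab and hook jut past the pile's near edge into free air
- easel: fixed wooden easel, base 120x110x12, origin under it, x away from the robot at yaw 0, y along its slot. The slot leans: up along it is 30 deg from vertical towards -x. A tag stands in it with face to +x and up, hook to -x, tag x along easel y. Slot 16 wide across the tag, 86 along y; rear wall 64 high along the slot, front 24, ends 30
- easel_slot (a point): centre of the slot's floor, 22 above the table; a standing tag's foot comes here, within about 3 across the slot and 8 along it
- rack: fixed rack: level bar along its y, 470 long, 12 thick (x), 35 tall, top 160 above the table, on 16 mm posts at y=+-235. Origin on the table under the rail's middle. Tags hang every 84, panels on the +x side (away from the robot), faces to +x, hooks to -x. One place is empty: 84 between the neighbouring panels for the 70 wide tag
- band: the empty place: a green band 30 wide round the rail. Origin level with the rail's top, mid-place, 3 nearer the robot (-x) than the rail's middle; axes as the rack's. A tag hung with its panel flat on the bar has its origin here, tag x along band y; with the bar in the middle of the hook's mouth it is at x=+3, and slack ends at x=+6. A hung tag may lean up to 0.2 rad
- mug: loose blue mug, 76 wide, 90 high, origin under its centre
- stapler: loose black stapler, 130 by 36 by 44 high, origin under its centre
- tag_red: red tag hanging loose on the rail, same shape and frame as the green tag, its x axis along the rail; its origin is the point under its hook's strap, on the rail's top
- tag_purple: purple tag hanging loose on the rail, same shape and frame as the green tag, its x axis along the rail; its origin is the point under its hook's strap, on the rail's top
- tag_yellow: yellow tag hanging loose on the rail, same shape and frame as the green tag, its x axis along the rail; its origin is the point under its hook's strap, on the rail's top
- tag_blue: blue tag hanging loose on the rail, same shape and frame as the green tag, its x axis along the rail; its origin is the point under its hook's strap, on the rail's top
There are look-alikes about, which are no part of the job. There is more than one size of the tag_green; the job needs the smallest.

How it is judged (in metres and radians):
On the way, in this order (a step that is already met when the one before it is completed fails the run):
1. the green tag stands in the easel's slot, hook end up, let go (distance between tag_green_foot and easel_slot below 0.02 m and angle between tag_green's own z axis and vertical below 0.75 rad and z of tag_green in the frame of easel above 0.09 m and contact force between tag_green and the fingers below 0.05 N and linear speed of tag_green below 0.03 m/s), for 0.2 s.
2. its hook is down over the rail at the green band while still held (z of tag_green in the frame of band between -0.004 and 0.012 m and x of tag_green in the frame of band between -0.005 and 0.011 m and y of tag_green in the frame of band between -0.015 and 0.015 m and contact force between tag_green and the fingers above 1 N), for 0.1 s.
At the end, for the whole second after the job is handed in: Green tag hangs still, let go: strap within 3 mm of the rail top, within 12 mm of the band along the rail, panel on the far side, upright within 0.35 rad. Other tags within 15 mm of their starts and upright within 0.35 rad; mug and stapler within 30 mm (z of tag_green in the frame of band between -0.004 and 0.003 m and x of tag_green in the frame of band between -0.003 and 0.009 m and y of tag_green in the frame of band between -0.012 and 0.012 m and angle between each of tag_green, tag_red, tag_purple, tag_yellow, tag_blue's own z axis and vertical below 0.35 rad and linear speed of tag_green below 0.02 m/s and x of tag_green_tab in the frame of band above 0 m and distance of each of tag_red, tag_purple, tag_yellow, tag_blue from where it was at the start of the episode below 0.015 m and distance of each of mug, stapler from where it was at the start of the episode below 0.03 m); the robot touches nothing.
It fails at once if a hanging tag is knocked off the rail, swung far or shoved along (distance of any of tag_red, tag_purple, tag_yellow, tag_blue from where it was at the start of the episode above 0.03 m or angle between any of tag_red, tag_purple, tag_yellow, tag_blue's own z axis and vertical above 0.5 rad).
It fails at once if the mug or the stapler is knocked away (distance of any of mug, stapler from where it was at the start of the episode above 0.05 m).
It also fails if it takes over 56 s, if anything falls off the work surface, if the arm or the gripper's body presses on something with over 40 N, if the wrist force passes 120 N, or if a joint passes its speed limit or range.

ROBOT

A 6-joint arm with a two-finger parallel gripper is mounted at the origin on the work surface. World frame = base frame: x ahead of the robot, y to its left, z up, the work surface at z = 0. Lengths are in mm, angles in rad, forces in N, time in s.
With the tool pointing down it reaches from about 225 to 725 mm from the base axis. Payload 3.1 kg.
Tool frame: the origin (TCP) lies at the very end of the fingers, on their centre line; the grasp point (between the pads) lies 19 mm behind it (bot.grasp_offset is the distance from the TCP to the grasp point, in mm); z points along the fingers, y is the direction in which the jaws open and shut (so a half turn about z gives the same grasp; the last joint's range is limited). The gripper opens to 85 mm and grips with 20 to 120 N. Pads are 22 mm wide; open, the fingers measure 114 mm over their backs; the gripper's body (76 mm by 85 mm) begins 54 mm behind the grasp point. The pads swing forward as they close: fully open they stand 13 mm farther back than shut.
Start: joints at [1.126, 0.048, 0.099, 1.622, 0, 1.443], TCP at [163.559, 498.865, 231.312] pointing down, gripper open.
Joint ranges: [-2.91, 2.91], [-0.99, 1.94], [-1.21, 1.42], [-2.12, 2.29], [-1.49, 1.47], [-3.14, 3.14]. Speed limits (rad/s): [2.79, 2.79, 3.14, 3.14, 3.14, 3.14].

INTERFACE

Orientations are given as a unit quaternion [x, y, z, w].
In Python, from workcell import bot gives the robot as it stands.
- The arm moves only by the shell command python3 -m creep 'ROWS' [OPENING]. ROWS is text: rows parted by semicolons, each of 4 numbers parted by spaces: the shift along the tool's x, y, z in mm, then the turn about the tool's z in rad. A call has 1 to 8 rows; each row is the pose to reach, as a shift and turn from the pose commanded when the call began, along the tool's axes at that moment; what a row does not reach only later rows make up. A row lasts 1/12 s, in which the tool goes at most 41.7 mm and 7.16 degrees, less where a joint would pass 70% of its speed; a pose out of reach is approached as far as the arm can. A call with a gripper value outside its range is refused whole. OPENING is the finger opening in mm, from 0 to 85.4, set as the call begins (- or left out, the last holds). The fingers move at their own pace and stop on an object; the grip force is fixed at half the most. Time passes only in rows, so rows that repeat a pose let the fingers close. It gives the time, the measured TCP pose, the force and the opening at its end, in the units of the state.
- bot.sense(): the state, without advancing time (a new reading comes with each control period).
- bot.read_camera(name): name is "scene" or "top" or "wrist"; returns a dict with "frame" (420x560x3 uint8, red, green, blue), "camera_matrix" (3x3 intrinsics, pixels), "origin" and "attitude" of the camera in the world; the wrist camera has in their place "T_tool_cam" (4x4, takes a point from camera to tool coordinates, whose origin is the TCP and whose axes are the flange's). Camera axes: x right, y down, z forward; pixel columns grow to the right and rows downward; lengths in mm; the calibration is good to about 2 mm. A picture is of the moment at which its call begins: read the wrist's pose just before it. There is no depth.
- bot.hand_in(): hands the job in, once; it reports no verdict.
The state is a dict: "clock": time; "joints": joint angles; "qd": joint speeds; "joint_torque": joint torques, N m; "position": TCP position; "orientation": TCP orientation; "contact_force": force on the tool from outside, world axes, zero at the start; "moment": the same for the moment, N m; "gripper_width": opening from 0.0 (shut) to 1.0 (fully open).
Only numpy, scipy, OpenCV 4.12 (cv2) and the standard library are available. Lean on these libraries where they do the work, as an engineer would, in place of code of your own. Each camera call takes 0.05 s, during which the arm holds its last target. There are 200 camera calls.

## Working session

There is one attempt and no reset: what is moved stays moved. The work goes in short steps, Python scripts to look and compute and a shell command to move; the robot and the scene stay as the last step left them, time stands still between calls to the robot, and variables do not carry over. Pictures are saved under pics/ and viewed, about 8 in all and at most 12, crops included, and the job is handed in when it is done.

```bash
mkdir -p pics; ls; cat > h.py <<'E'
import numpy as np, cv2, pickle
from scipy.spatial.transform import Rotation as R
def pose(c):
    a=np.array(c['attitude'],float)
    Rm=a if a.shape==(3,3) else R.from_quat(a).as_matrix()
    return np.array(c['camera_matrix']),Rm,np.array(c['origin'],float)
def ray(c,u,v):
    K,Rm,o=pose(c); d=Rm@np.linalg.solve(K,[u,v,1.]); return o,d/np.linalg.norm(d)
def onz(c,u,v,z):
    o,d=ray(c,u,v); return o+d*(z-o[2])/d[2]
def tri(r1,r2):
    A=sum(np.eye(3)-np.outer(d,d) for o,d in (r1,r2)); b=sum((np.eye(3)-np.outer(d,d))@o for o,d in (r1,r2))
    return np.linalg.solve(A,b)
def proj(c,p):
    K,Rm,o=pose(c); q=K@(Rm.T@(np.array(p,float)-o)); return q[:2]/q[2]
def wrist(bot):
    s=bot.sense(); c=dict(bot.read_camera('wrist')); T=np.eye(4); T[:3,:3]=R.from_quat(s['orientation']).as_matrix(); T[:3,3]=s['position']
    M=T@np.array(c['T_tool_cam']); c['attitude']=M[:3,:3]; c['origin']=M[:3,3]; return c
def save(c,fn): cv2.imwrite(fn,cv2.cvtColor(c['frame'],cv2.COLOR_RGB2BGR))
E
python3 - <<'E'
from h import *
from workcell import bot
print(bot.sense()); 
C={n:bot.read_camera(n) for n in('scene','top')}
for n in C: print(n,C[n]['camera_matrix'],C[n]['origin'],C[n]['attitude']); save(C[n],f'pics/{n}0.png')
pickle.dump(C,open('c0.pkl','wb'))
E
```

```text
pics
{'clock': 0.0, 'joints': array([ 1.12621928e+00,  4.87302910e-02,  9.75513629e-02,  1.62201480e+00,
       -1.87611030e-05,  1.44299271e+00]), 'qd': array([ 0.00252856,  0.00111875,  0.00081096, -0.00144542,  0.00080493,
       -0.00037464]), 'joint_torque': array([ 2.62905967e-03, -3.38785458e+01,  3.20012856e+01,  2.04326527e-02,
        2.24401686e-05, -2.10565304e-06]), 'position': array([163.28301557, 498.29506573, 230.10452766]), 'orientation': array([ 1.57725197e-01,  9.87482316e-01, -1.15259263e-03, -3.29393514e-04]), 'contact_force': array([0.20199371, 0.10706743, 0.13883103]), 'moment': array([-0.00390267,  0.04473462, -0.06207708]), 'gripper_width': 0.9998618553329559}
scene [[429.12372096   0.         277.33577628]
 [  0.         429.12372096 198.94905523]
 [  0.           0.           1.        ]] [1602.20951408   17.62953341  924.37322308] [ 0.59040992  0.66237697 -0.34504958 -0.30596352]
top [[389.35805866   0.         279.15896044]
 [  0.         389.35805866 205.41421994]
 [  0.           0.           1.        ]] [ 368.13901149 -112.8393196  1313.04731777] [ 0.71660341 -0.6952708   0.04772575 -0.02828975]
```

View pics/scene0.png

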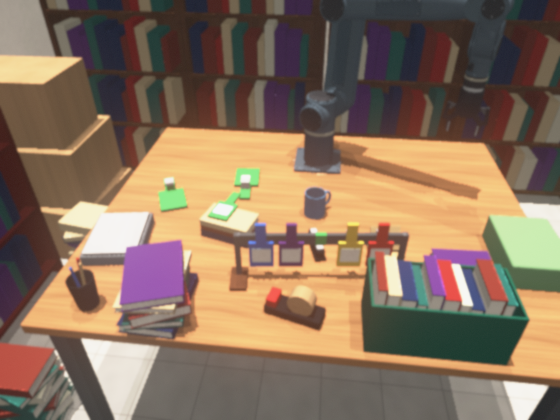

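View pics/top0.png

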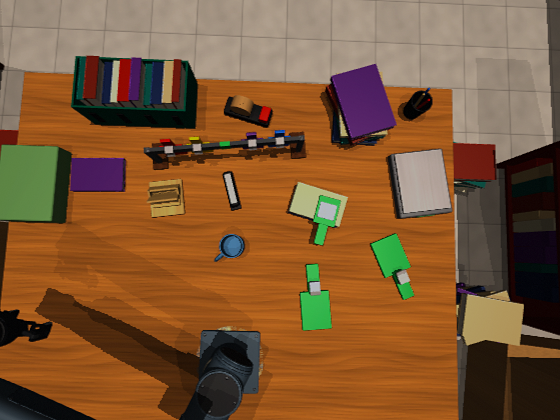

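```bash
python3 - <<'E'
from h import *
C=pickle.load(open('c0.pkl','rb')); t=C['top']; s=C['scene']
hsv=cv2.cvtColor(t['frame'],cv2.COLOR_RGB2HSV)
m=cv2.inRange(hsv,(50,150,80),(70,255,255))
cs,_=cv2.findContours(m,cv2.RETR_EXTERNAL,cv2.CHAIN_APPROX_NONE)
for c in cs:
    if cv2.contourArea(c)<60: continue
    x=c[:,0,:].mean(0)
    zz=80 if 315<x[0]<350 and x[1]<250 else 10
    if x[1]<170: zz=160
    P=np.array([onz(t,*p,zz)[:2] for p in c[:,0,:].astype(float)],np.float32)
    print('green',x,'z',zz,cv2.minAreaRect(P), 'area',cv2.contourArea(P.reshape(-1,1,2)))
# base, rack, easel rough points
for n,(u,v,z) in dict(easel=(167,198,20),mug=(232,245,90),stapler=(232,190,44),pileTL=(300,183,70),pileBL=(289,210,70),pileTR=(348,196,70),railL=(165,150,160),railR=(295,137,160),band=(225,144,160)).items(): print(n,onz(t,u,v,z).round(0))
a=cv2.resize(t['frame'][130:335,140:430],None,fx=2.7,fy=2.7,interpolation=cv2.INTER_CUBIC)
save({'frame':a},'pics/topcrop.png')
E
```

```text
green [315.18939394 309.87878788] z 10 ((168.28318786621094, -274.8011169433594), (121.84925842285156, 95.65343475341797), 5.737468719482422) area 10349.848187897587
green [405.         290.12244898] z 10 ((241.59767150878906, -573.086181640625), (53.949703216552734, 39.05155563354492), 23.605417251586914) area 1668.8183531900868
green [312.07407407 272.42592593] z 10 ((289.40838623046875, -262.01220703125), (55.621826171875, 40.01277542114258), 1.571637511253357) area 1914.7487255362794
green [390.27118644 255.38135593] z 10 ((353.90411376953125, -523.3477783203125), (122.30917358398438, 94.68618774414062), 23.827415466308594) area 10523.705576542765
green [324.125    218.609375] z 80 ((458.45941162109375, -288.6957702636719), (69.47657775878906, 153.498291015625), 77.09892272949219) area 7254.502661247505
easel [521. 227.  20.]
mug [372.  -1.  90.]
stapler [552.  10.  44.]
pileTL [ 578. -211.   70.]
pileBL [ 489. -177.   70.]
pileTR [ 541. -367.   70.]
railL [649. 204. 160.]
railR [ 704. -185.  160.]
band [674.  26. 160.]
```

View pics/topcrop.png

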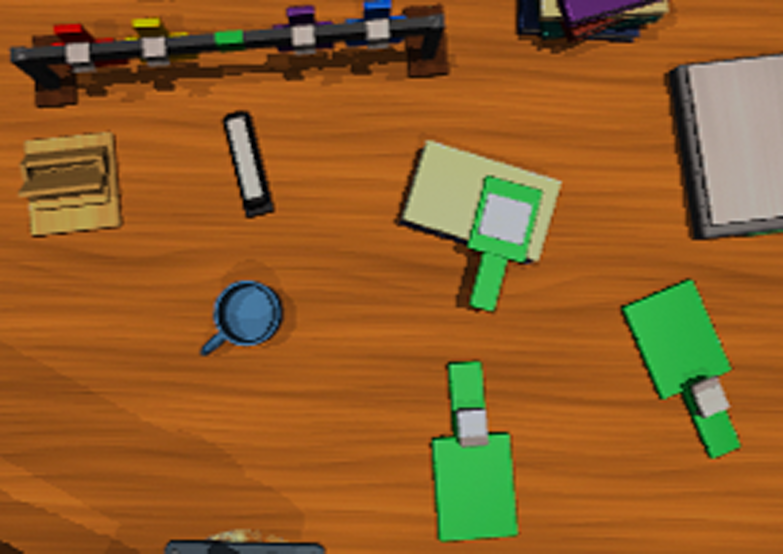

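Candidates: green at (324,218) on the pile (70×153 mm), green at (315,305) and (395,265) on the table (panels ≈95×122 mm, bigger). The one on the pile is the smallest and fits the description; the crop confirms it.

```bash
cat >> h.py <<'E'
def delta(s,target,yang=None):
    """shift in tool axes and turn about tool z to reach target; yang=world angle of tool y (deg)"""
    Rm=R.from_quat(s['orientation']).as_matrix(); d=Rm.T@(np.array(target,float)-s['position'])
    cur=np.degrees(np.arctan2(Rm[1,1],Rm[0,1])); t=0 if yang is None else (yang-cur+90)%180-90
    return d.round(1),round(-np.radians(t),3),round(cur,2)
E
python3 - <<'E'
from h import *
from workcell import bot
s=bot.sense(); print(delta(s,(400,-276,210),77.1)); print(np.array(bot.read_camera('wrist')['T_tool_cam']).round(2), bot.grasp_offset)
E
```

```text
(array([-466.1, -662.1,   21.5]), np.float64(-0.092), np.float64(71.85))
[[ 0.0000e+00 -9.6000e-01 -2.9000e-01  7.4850e+01]
 [ 1.0000e+00  0.0000e+00  0.0000e+00  2.0000e-02]
 [-0.0000e+00 -2.9000e-01  9.6000e-01 -1.4174e+02]
 [ 0.0000e+00  0.0000e+00  0.0000e+00  1.0000e+00]] 18.700000000000003
```

```bash
python3 -m creep '-23 -33 10 0; -46 -66 20 0; -70 -99 20 0; -93 -132 20 0; -117 -166 20 0; -140 -199 20 0; -163 -232 20 0; -187 -265 20 0'; python3 -m creep '-23 -33 0 0; -46 -66 0 0; -70 -99 0 0; -93 -132 0 0; -117 -166 0 0; -140 -199 0 0; -163 -232 0 0; -187 -265 0 0'; python3 - <<'E'
from h import *
from workcell import bot
s=bot.sense(); print(s['clock'],s['position'],delta(s,(400,-276,210),77.1))
E
```

```text
clock: 0.82
position: [258.4, 187.2, 211.0]
orientation: [0.157, 0.988, 0.0, 0.0]
contact_force: [1.6, -0.4, 0.0]
gripper_width: 0.999
clock: 1.48
position: [353.6, -123.5, 211.2]
orientation: [0.158, 0.987, 0.0, 0.0]
contact_force: [0.9, 0.7, -0.6]
gripper_width: 0.999
1.4833 [ 353.59660465 -123.46587468  211.19368218] (array([ -91.8, -130.4,    1.2]), np.float64(-0.093), np.float64(71.77))
```

```bash
python3 -m creep '-23 -33 0 -0.02; -46 -66 0 -0.05; -70 -99 0 -0.09; -90 -127 1 -0.093; -92 -130 1 -0.093; -92 -130 1 -0.093'; python3 - <<'E'
from h import *
from workcell import bot
c=wrist(bot); pickle.dump(c,open('w1.pkl','wb')); save(c,'pics/w1.png'); s=bot.sense(); print(s['clock'],s['position'])
E
```

```text
clock: 1.98
position: [400.4, -274.8, 208.9]
orientation: [0.113, 0.994, 0.001, -0.001]
contact_force: [0.1, 0.5, 0.0]
gripper_width: 1.003
2.0333 [ 400.21644651 -273.36688104  209.43544739]
```

View pics/w1.png

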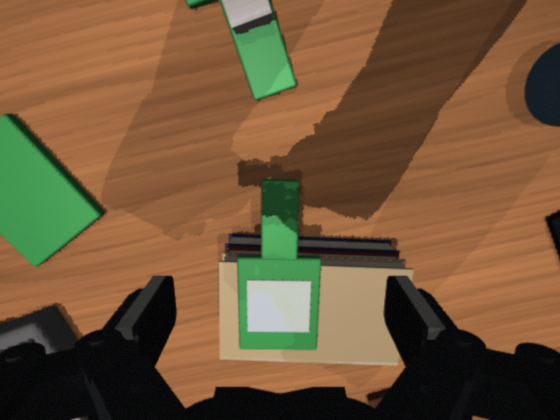

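The wrist view shows the tag's tab at (262–298, 181–257), its panel at (238–320, 257–350), and nothing else close to the tab.

```bash
python3 - <<'E'
from h import *
from workcell import bot
c=pickle.load(open('w1.pkl','rb'))
for n,p in dict(tabL=(262,181),tabR=(298,181),tabbL=(262,257),pTL=(239,258),pTR=(320,258),pBL=(238,350),pBR=(317,350)).items(): print(n,onz(c,*p,80).round(1))
tabt=onz(c,280,181,80); foot=onz(c,277.5,350,80); d=tabt-foot; L=np.linalg.norm(d); d/=L
print('len',L,'dir deg',np.degrees(np.arctan2(d[1],d[0])),'origin',foot+110*d)
g=foot+139*d; print('tab',g)
s=bot.sense()
ang=np.degrees(np.arctan2(d[1],d[0]))-90
for z in (75-18.7+0,): print(z,delta(s,(g[0],g[1],z),ang))
E
```

```text
tabL [ 381.2 -284.    80. ]
tabR [ 387.4 -257.    80. ]
tabbL [ 442.9 -299.1   80. ]
pTL [ 439.5 -317.8   80. ]
pTR [ 454.5 -252.9   80. ]
pBL [ 526.  -341.6   80. ]
pBR [ 541.9 -272.7   80. ]
len 154.12534333880325 dir deg 166.25632728144157 origin [ 427.12034044 -281.01703572   80.        ]
tab [ 398.95065939 -274.12725564   80.        ]
56.3 (array([  0.7,  -1.3, 153.1]), np.float64(0.015), np.float64(77.09))
```

```bash
python3 -m creep '0 -1 30 0.015; 0 -1 65 0.015; 1 -1 100 0.015; 1 -1 130 0.015; 1 -1 153 0.015; 1 -1 153 0.015' ; python3 -m creep '0 0 0 0; 0 0 0 0; 0 0 0 0; 0 0 0 0; 0 0 0 0; 0 0 0 0; 0 0 0 0; 0 0 0 0' 0
```

```text
clock: 2.53
position: [395.7, -269.0, 51.8]
orientation: [0.118, 0.993, 0.003, -0.005]
contact_force: [-0.8, 0.8, -0.6]
gripper_width: 1.0
clock: 3.2
position: [400.8, -275.2, 58.8]
orientation: [0.119, 0.993, -0.001, 0.002]
contact_force: [0.9, -0.4, 4.9]
gripper_width: 0.337
```

```bash
python3 -m creep '0 0 -15 0; 0 0 -30 0; 0 0 -50 0; 0 0 -70 0; 0 0 -90 0; 0 0 -110 0; 0 0 -110 0; 0 0 -110 0'; python3 - <<'E'
from h import *
from workcell import bot
c=wrist(bot); s=bot.sense(); d=bot.read_camera('scene'); pickle.dump((c,d),open('w2.pkl','wb'))
a=cv2.resize(d['frame'][130:270,130:340],(630,420)); b=cv2.resize(c['frame'],(280,210))
o=np.zeros((420,790,3),np.uint8); o[:,:630]=a; o[:120,630:]=cv2.resize(c['frame'],(160,120)); save({'frame':o},'pics/w2.png'); print(s['clock'],s['position'],s['contact_force'],s['moment'],s['gripper_width'])
E
```

```text
clock: 3.87
position: [399.7, -274.5, 167.3]
orientation: [0.119, 0.993, -0.0, 0.0]
contact_force: [-0.0, -0.1, -1.4]
gripper_width: 0.335
3.9167 [ 399.02904486 -273.88973544  165.92052589] [ 0.60713388 -0.35638632 -2.02838419] [ 0.01219775  0.08269386 -0.01969626] 0.33570184213667315
```

View pics/w2.png

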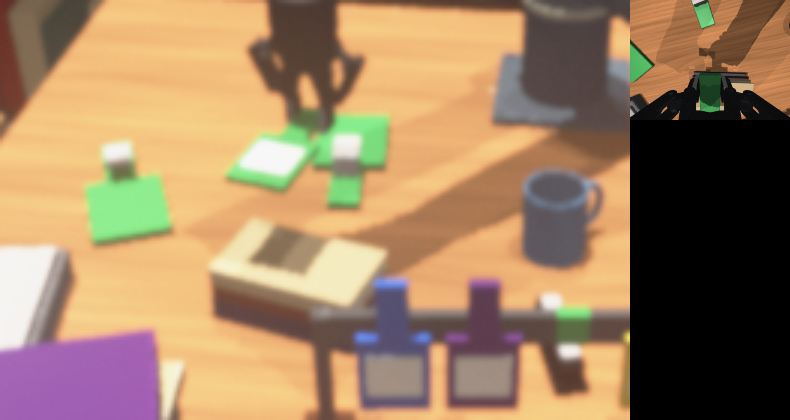

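```bash
cat >> h.py <<'E'
def onplane(c,u,v,p,n):
    o,d=ray(c,u,v); return o+d*(np.dot(n,np.array(p)-o)/np.dot(n,d))
def tilt(d,s,dirdeg,gz=29,roi=(100,330,120,300),show=True):
    """tag pitch from label centroid in the scene view: angle of foot direction below level"""
    f=d['frame']; hsv=cv2.cvtColor(f,cv2.COLOR_RGB2HSV); m=cv2.inRange(hsv,(0,0,170),(179,60,255))
    M=np.zeros_like(m); M[roi[2]:roi[3],roi[0]:roi[1]]=m[roi[2]:roi[3],roi[0]:roi[1]]
    n,l,st,ce=cv2.connectedComponentsWithStats(M)
    a=np.radians(dirdeg); t=np.array([np.cos(a),np.sin(a),0]); nx=np.array([-t[1],t[0],0])
    g=np.array(s['position'])+[0,0,18.7]
    for i in range(1,n):
        if st[i,4]>60:
            P=onplane(d,*ce[i],g,nx)-g; print(ce[i].round(1),st[i,4],'back',(-P@t).round(1),'up',P[2].round(1),'droop deg',np.degrees(np.arctan2(-P[2],-P@t)).round(1))
E
python3 - <<'E'
from h import *
from workcell import bot
c,d=pickle.load(open('w2.pkl','rb')); tilt(d,bot.sense(),166.3)
c=pickle.load(open('w1.pkl','rb')); print(np.linalg.norm(onz(c,278.5,307,80)[:2]-np.array([398.95,-274.1])))
E
```

```text
[245.1 178.4] 74 back -91.1 up -91.6 droop deg 134.8
[168.7 180.4] 64 back 350.0 up 164.9 droop deg -25.2
[220.2 182.1] 199 back 93.0 up 4.3 droop deg -2.7
[121.3 230.3] 1804 back 542.5 up 152.5 droop deg -15.7
[235.7 220.3] 381 back 6.5 up -212.4 droop deg 88.3
[186.4 258.2] 69 back 331.4 up -113.4 droop deg 18.9
95.20430731283054
```

```bash
python3 -m creep '0 0 30 0; 0 0 60 0; 0 0 80 0; 0 0 80 0; 0 0 80 0'; for o in 28.6 29.2; do python3 -m creep '0 0 0 0; 0 0 0 0; 0 0 0 0; 0 0 0 0' $o; python3 - <<'E'
from h import *
from workcell import bot
d=bot.read_camera('scene'); s=bot.sense(); print(s['gripper_width']*85.4,s['contact_force'],s['moment']); tilt(d,s,166.3,roi=(180,240,165,225))
E
done
```

```text
clock: 4.38
position: [397.3, -272.2, 84.1]
orientation: [0.119, 0.993, 0.002, -0.003]
contact_force: [-0.3, -0.6, -1.8]
gripper_width: 0.333
clock: 4.72
position: [400.5, -275.1, 89.0]
orientation: [0.119, 0.993, -0.001, 0.001]
contact_force: [-0.2, -0.2, -0.6]
gripper_width: 0.338
28.940680059149372 [ 0.35921263  0.39709676 -1.76338315] [-0.02046753  0.0872722  -0.03391802]
[221.6 201.9] 197 back 91.9 up 4.0 droop deg -2.5
[224.1 219.3] 191 back 86.1 up -72.0 droop deg 39.9
clock: 5.1
position: [399.5, -274.2, 87.3]
orientation: [0.119, 0.993, -0.0, 0.0]
contact_force: [-1.3, 0.6, -1.7]
gripper_width: 0.343
29.546605064423098 [ 0.41511859  0.24978906 -1.45245994] [0.04324676 0.12315741 0.04581053]
[222.  202.2] 194 back 91.5 up 3.4 droop deg -2.1
[223.7 219.3] 196 back 90.8 up -67.7 droop deg 36.7
```

```bash
for o in 29.6 29.9 30.2; do python3 -m creep '0 0 0 0; 0 0 0 0; 0 0 0 0' $o | grep -E 'clock|force'; python3 - <<'E'
from h import *
from workcell import bot
d=bot.read_camera('scene'); s=bot.sense(); print(s['gripper_width']*85.4,s['contact_force'],s['moment']); tilt(d,s,166.3,roi=(180,240,165,216))
E
done
```

```text
clock: 5.4
contact_force: [-0.3, -0.3, -2.0]
29.52116280116137 [-0.60662211  0.01338163 -2.05888777] [ 0.04605301  0.1577501  -0.00741207]
[222.  202.2] 195 back 91.7 up 3.6 droop deg -2.2
clock: 5.7
contact_force: [-0.3, -0.5, -0.5]
29.77123804332557 [-0.08329012 -0.49805938 -0.12793988] [-0.00441696 -0.01368219  0.00764206]
[221.3 207.1] 260 back 98.9 up -11.2 droop deg 6.5
clock: 6.0
contact_force: [-0.1, 0.7, -0.1]
29.844343317533166 [ 0.01162985 -0.60459636 -0.64848642] [ 0.00517703  0.02799402 -0.02799342]
[223.1 206. ] 144 back 86.4 up -15.5 droop deg 10.2
```

```bash
python3 -m creep '0 0 0 0; 0 0 0 0; 0 0 0 0; 0 0 -10 0; 0 0 -20 0; 0 0 -20 0; 0 0 -20 0' 29.0 | grep -E 'clock|force|posi'; python3 -m creep '0 0 0 0; 0 0 0 0; 0 0 0 0' 29.75 | grep -E 'clock|force|width'; python3 - <<'E'
from h import *
from workcell import bot
d=bot.read_camera('scene'); s=bot.sense(); print(s['gripper_width']*85.4,s['contact_force'],s['moment']); tilt(d,s,166.3,roi=(180,240,165,216)); 
o=cv2.resize(d['frame'][150:270,170:290],(600,600),interpolation=cv2.INTER_CUBIC); save({'frame':o},'pics/s3.png')
E
```

```text
clock: 6.63
position: [400.5, -275.1, 109.1]
contact_force: [-0.4, -0.5, 0.4]
clock: 6.88
contact_force: [0.4, -0.6, 0.2]
gripper_width: 0.351
30.022401501660585 [ 0.4172262  -0.43182667  0.02566103] [0.01769656 0.01304399 0.01530191]
[220.9 208.4] 234 back 103.4 up -33.2 droop deg 17.8
```

View pics/s3.png

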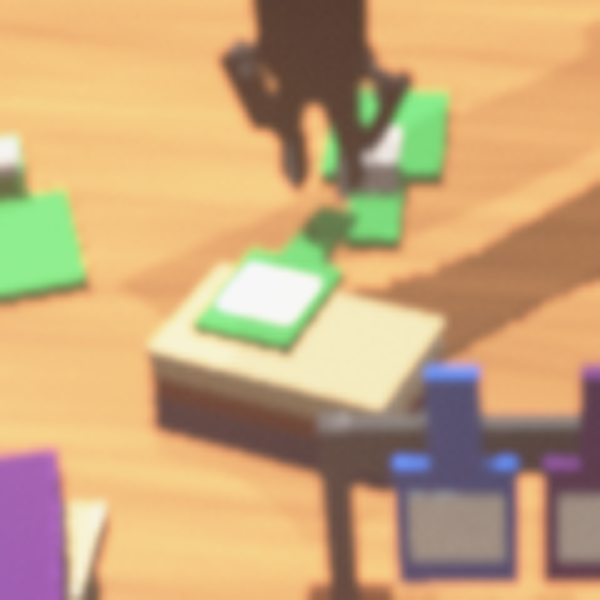

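```bash
python3 -m creep '0 0 -20 0; 0 0 -50 0; 0 0 -80 0; 0 0 -100 0; 0 0 -100 0; 0 0 -100 0' 70 | grep -E 'clock|posi'; cat >> h.py <<'E'
def greens(c,z,lo=300):
    hsv=cv2.cvtColor(c['frame'],cv2.COLOR_RGB2HSV); m=cv2.inRange(hsv,(45,110,50),(75,255,255)); out=[]
    for k in cv2.findContours(m,cv2.RETR_EXTERNAL,cv2.CHAIN_APPROX_NONE)[0]:
        if cv2.contourArea(k)<lo: continue
        P=np.array([onz(c,*p,z)[:2] for p in k[:,0,:].astype(float)],np.float32); out.append((k[:,0].mean(0).round(0),cv2.minAreaRect(P)))
    return out
E
python3 - <<'E'
from h import *
from workcell import bot
c=wrist(bot); pickle.dump(c,open('w3.pkl','wb')); save(c,'pics/w3.png'); print(bot.sense()['position'])
for g in greens(c,80): print(g)
E
```

```text
clock: 7.43
position: [400.3, -274.9, 208.7]
[ 399.61754402 -274.27471416  207.08001814]
(array([281., 263.]), ((451.9718322753906, -286.71990966796875), (68.4397201538086, 152.10369873046875), 76.43495178222656))
(array([ 34., 193.]), ((349.5852966308594, -467.9892578125), (97.61104583740234, 76.96804809570312), 24.00066566467285))
(array([263.,  50.]), ((292.7819519042969, -262.1611328125), (56.29167175292969, 32.20861053466797), 5.730713367462158))
```

```bash
python3 - <<'E'
from h import *
from workcell import bot
print(delta(bot.sense(),(388.3,-271.3,57),76.4))
E
```

```text
(array([ 11.7,   0.2, 150.1]), np.float64(-0.001), np.float64(76.32))
```

```bash
python3 -m creep '12 0 30 0; 12 0 65 0; 12 0 100 0; 12 0 130 0; 12 0 151 0; 12 0 151 0; 12 0 151 0' | grep -E 'clock|posi'; python3 -m creep '0 0 0 0; 0 0 0 0; 0 0 0 0; 0 0 0 0; 0 0 0 0; 0 0 0 0' 27 | grep -E 'clock|posi|width';  python3 -m creep '0 0 -15 0; 0 0 -30 0; 0 0 -40 0; 0 0 -40 0; 0 0 -40 0' | grep -E 'clock|posi|width'
cat > look.py <<'E'
from h import *
from workcell import bot
d=bot.read_camera('scene'); s=bot.sense(); print(s['clock'],s['position'].round(1),(s['gripper_width']*85.4).round(2),s['contact_force'].round(2),s['moment'].round(3)); tilt(d,s,166.4,roi=(180,240,165,216))
E
python3 look.py; python3 -m creep '0 0 0 0; 0 0 0 0' 29.65 >/dev/null; python3 look.py;  python3 -m creep '0 0 0 0; 0 0 0 0' 29.72 >/dev/null; python3 look.py
```

```text
clock: 8.07
position: [385.7, -269.3, 53.4]
clock: 8.57
position: [389.1, -272.4, 57.9]
gripper_width: 0.34
clock: 8.98
position: [388.1, -271.7, 96.6]
gripper_width: 0.336Traceback (most recent call last):
  File "look.py", line 3, in <module>
    d=bot.read_camera('scene'); s=bot.sense(); print(s['clock'],s['position'].round(1),(s['gripper_width']*85.4).round(2),s['contact_force'].round(2),s['moment'].round(3)); tilt(d,s,166.4,roi=(180,240,165,216))
                                                                                       ^^^^^^^^^^^^^^^^^^^^^^^^^^^^^^^
AttributeError: 'float' object has no attribute 'round'
Traceback (most recent call last):
  File "look.py", line 3, in <module>
    d=bot.read_camera('scene'); s=bot.sense(); print(s['clock'],s['position'].round(1),(s['gripper_width']*85.4).round(2),s['contact_force'].round(2),s['moment'].round(3)); tilt(d,s,166.4,roi=(180,240,165,216))
                                                                                       ^^^^^^^^^^^^^^^^^^^^^^^^^^^^^^^
AttributeError: 'float' object has no attribute 'round'
Traceback (most recent call last):
  File "look.py", line 3, in <module>
    d=bot.read_camera('scene'); s=bot.sense(); print(s['clock'],s['position'].round(1),(s['gripper_width']*85.4).round(2),s['contact_force'].round(2),s['moment'].round(3)); tilt(d,s,166.4,roi=(180,240,165,216))
                                                                                       ^^^^^^^^^^^^^^^^^^^^^^^^^^^^^^^
AttributeError: 'float' object has no attribute 'round'
```

```bash
sed -i "s/(s\['gripper_width'\]\*85.4).round(2)/round(s['gripper_width']*85.4,2)/" look.py; python3 look.py; python3 -m creep '0 0 0 0; 0 0 0 0' 29.78 >/dev/null; python3 look.py;  python3 -m creep '0 0 0 0; 0 0 0 0' 29.84 >/dev/null; python3 look.py
```

```text
9.5167 [ 387.8 -271.3   96.1] 29.55 [-0.16  0.29 -0.97] [0.038 0.082 0.026]
[223.1 202.8] 226 back 97.2 up -11.9 droop deg 7.0
9.7333 [ 387.9 -271.4   96.4] 29.51 [ 0.38 -0.79 -0.89] [-0.001  0.11  -0.023]
[221.6 205.7] 282 back 108.9 up -15.8 droop deg 8.3
9.95 [ 388.  -271.4   96.4] 30.16 [-0.    0.07 -1.61] [0.104 0.052 0.018]
[221.6 205.6] 281 back 108.5 up -16.0 droop deg 8.4
```

```bash
python3 -m creep '0 0 0 0; 0 0 -10 0; 0 0 -20 0; 0 0 -35 0; 0 0 -35 0; 0 0 -35 0' 29.4 >/dev/null; python3 look.py;  python3 -m creep '0 0 0 0; 0 0 0 0; 0 0 0 0' 29.75 >/dev/null; python3 look.py
```

```text
10.5 [ 388.4 -271.8  132.1] 29.5 [-0.    0.32 -1.51] [-0.002  0.1   -0.027]
[222.4 196. ] 249 back 96.4 up -20.9 droop deg 12.2
10.8 [ 387.5 -271.   130.6] 29.69 [ 0.56  0.37 -0.62] [0.046 0.087 0.026]
[224.3 200.4] 277 back 88.4 up -42.7 droop deg 25.8
```

```bash
python3 -m creep '0 0 0 0; 0 0 -15 0; 0 0 -30 0; 0 0 -45 0; 0 0 -60 0; 0 0 -60 0; 0 0 -60 0' 29.3 >/dev/null; python3 look.py;  python3 -m creep '0 0 0 0; 0 0 0 0; 0 0 0 0' 29.75 >/dev/null; python3 look.py
```

```text
11.4333 [ 387.9 -271.3  190.8] 29.82 [-0.67 -0.16 -2.53] [-0.001  0.115 -0.025]
[223.  185.5] 284 back 87.7 up -44.6 droop deg 27.0
11.7333 [ 387.5 -271.   190.3] 29.72 [-0.64 -0.59 -1.88] [0.007 0.085 0.021]
[223.5 185.9] 282 back 85.3 up -47.3 droop deg 29.0
```

```bash
python3 -m creep '0 0 0 0; 0 0 0 0' 29.79 >/dev/null; python3 look.py;  python3 -m creep '0 0 0 0; 0 0 0 0' 29.82 >/dev/null; python3 look.py
```

```text
11.95 [ 387.9 -271.3  191.2] 29.69 [-0.42 -0.02 -1.77] [0.023 0.036 0.001]
[223.9 186.9] 279 back 82.0 up -53.6 droop deg 33.1
12.1667 [ 387.9 -271.4  191.3] 29.72 [ 0.08  0.18 -1.73] [-0.025  0.143 -0.013]
[227.5 189.8] 254 back 59.1 up -79.5 droop deg 53.4
[220.2 211.7] 230 back 121.7 up -126.7 droop deg 46.2
```

```bash
python3 -m creep '0 0 0 0; 0 0 0 0' 27 >/dev/null; python3 - <<'E'
from h import *
from workcell import bot
d=bot.read_camera('scene'); s=bot.sense(); tilt(d,s,166.4,roi=(180,240,165,205))
C=pickle.load(open('c0.pkl','rb')); t=C['top']; s0=C['scene']
# easel: crops enlarged, side by side
a=cv2.resize(t['frame'][170:225,135:200],(390,330),interpolation=cv2.INTER_CUBIC)
b=cv2.resize(d['frame'][200:300,130:340],(390,186),interpolation=cv2.INTER_CUBIC)
o=np.zeros((520,390,3),np.uint8); o[:330]=a; o[334:520]=b
print(proj(s0,(521,227,20)),proj(s0,(674,26,160)))
print(delta(s,(470,215,300),187-90))
E
```

```text
[228.7 190. ] 243 back 51.1 up -85.4 droop deg 59.1
[381.58725821 241.38436354] [319.51062543 233.51650094]
(array([  35.3,  492. , -108.7]), np.float64(-0.361), np.float64(76.32))
```

```bash
python3 -m creep '0 10 -25 -0.04; 0 30 -55 -0.08; 0 60 -85 -0.12; -5 90 -110 -0.16; -10 120 -129 -0.2; -17 150 -129 -0.24; -22 180 -129 -0.28; -30 210 -129 -0.32' |grep pos; python3 - <<'E'
from h import *
from workcell import bot
print(delta(bot.sense(),(540,225,320),97))
E
```

```text
position: [467.3, -73.1, 321.5]
(array([-97.2, 291. ,   1.5]), np.float64(-0.039), np.float64(94.76))
```

```bash
python3 -m creep '-10 30 0 -0.04; -20 60 0 -0.04; -30 90 0 -0.04; -40 120 0 -0.04; -50 150 0 -0.04; -60 180 0 -0.04; -70 210 0 -0.04; -80 240 0 -0.04' |grep pos; python3 -m creep '-10 28 0 0; -17 48 0 0; -17 51 1 0; -17 51 1 0'; python3 - <<'E'
from h import *
from workcell import bot
c=wrist(bot); d=bot.read_camera('scene'); pickle.dump((c,d),open('w4.pkl','wb')); save(c,'pics/w4.png'); tilt(d,bot.sense(),187,roi=(300,450,100,260))
E
```

```text
position: [527.2, 173.0, 320.4]
clock: 14.05
position: [537.5, 225.2, 318.4]
orientation: [-0.062, 0.998, -0.0, -0.001]
contact_force: [-0.8, -0.6, -1.9]
gripper_width: 0.332
[396.6 194.2] 374 back 56.5 up -84.5 droop deg 56.2
```

View pics/w4.png

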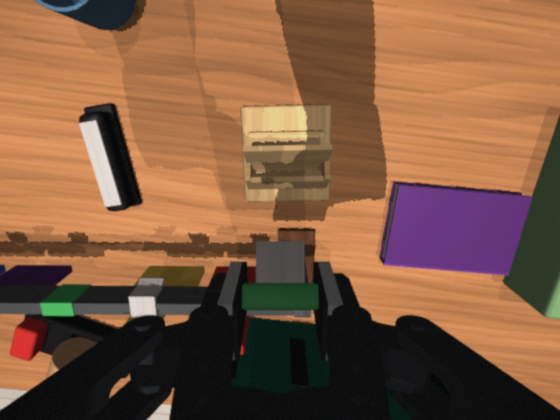

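The wrist view shows the easel base at (241–330, 104–200), with its slot across at about rows 150–185. The rail is at row 300 with the green band at (66,300), and the tag is in the jaws at (280,296).

```bash
python3 - <<'E'
from h import *
c,d=pickle.load(open('w4.pkl','rb'))
for p in ((241,105),(331,105),(329,200),(244,200)): print(p,onz(c,*p,12).round(1))
for p in ((20,289),(230,289),(66,290),(66,313),(44,300),(86,300),(144,300),(132,300),(157,300)): print('rail',p,onz(c,*p,160).round(1))
a=cv2.resize(c['frame'][90:215,225:345],(768,800),interpolation=cv2.INTER_CUBIC)
b=cv2.resize(c['frame'][280:325,0:240],(780,146),interpolation=cv2.INTER_CUBIC)
a=cv2.resize(a,(432,450)); o=np.zeros((600,780,3),np.uint8); o[:450,:432]=a; o[454:600]=b; save({'frame':o},'pics/w4c.png')
E
```

```text
(241, 105) [472.6 170.4  12. ]
(331, 105) [459.2 277.4  12. ]
(329, 200) [575.9 294.4  12. ]
(244, 200) [589.6 185.2  12. ]
rail (20, 289) [660.1  -4.9 160. ]
rail (230, 289) [635.6 190.5 160. ]
rail (66, 290) [655.8  37.9 160. ]
rail (66, 313) [680.9  36.7 160. ]
rail (44, 300) [669.2  16.7 160. ]
rail (86, 300) [664.2  56.2 160. ]
rail (144, 300) [657.4 110.7 160. ]
rail (132, 300) [658.8  99.4 160. ]
rail (157, 300) [655.9 122.9 160. ]
```

View pics/w4c.png

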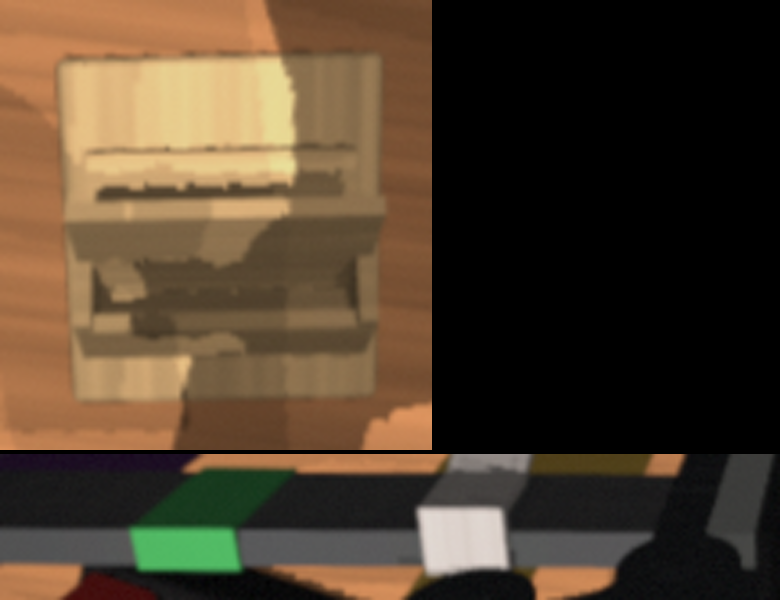

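```bash
python3 - <<'E'
from h import *
c,d=pickle.load(open('w4.pkl','rb'))
ps=np.radians(7.4); ex=np.array([np.cos(ps),np.sin(ps),0]); ey=np.array([-np.sin(ps),np.cos(ps),0]); O=np.array([524.3,231.9,0])
f=lambda cc,r,z:(lambda P:(round((P-O)@ex,1),round((P-O)@ey,1)))(onz(c,225+cc*120/432,90+r*125/450,z))
print('rear inner top',f(225,220,73.4),'front inner top',f(225,313,46.8),'front outer top',f(225,330,46))
print('wall ends rear top',f(66,220,73.4),f(384,215,73.4),'front ends',f(75,330,44),f(376,325,44))
print('slot inner ends front',f(92,313,46.8),f(356,310,46.8), 'floor guess rear',f(225,265,18),)
# rail
rp=lambda cc,r:onz(c,cc*240/780,280+(r-454)*45/146,160)
for n,p in dict(bandL=(130,527),bandR=(236,527),strapL=(416,508),strapR=(503,508),r0=(10,528),r1=(600,530)).items(): print(n,rp(*p).round(1))
E
```

```text
rear inner top (np.float64(-12.0), np.float64(0.1)) front inner top (np.float64(21.6), np.float64(0.8)) front outer top (np.float64(27.4), np.float64(0.8))
wall ends rear top (np.float64(-12.2), np.float64(-47.2)) (np.float64(-13.3), np.float64(47.5)) front ends (np.float64(27.6), np.float64(-48.5)) (np.float64(26.3), np.float64(50.4))
slot inner ends front (np.float64(21.4), np.float64(-42.5)) (np.float64(20.8), np.float64(43.4)) floor guess rear (np.float64(10.6), np.float64(1.4))
bandL [672.4  12.7 160. ]
bandR [668.5  43.5 160. ]
strapL [655.7  95.6 160. ]
strapR [652.5 120.7 160. ]
r0 [677.1 -22.1 160. ]
r1 [656.3 149.  160. ]
```

```bash
cat >> h.py <<'E'
ps=np.radians(7.4); EX=np.array([np.cos(ps),np.sin(ps),0]); EY=np.array([-np.sin(ps),np.cos(ps),0]); EO=np.array([524.3,231.9,0])
def eas(x,y,z): return EO+x*EX+y*EY+[0,0,z]
E
python3 - <<'E'
from h import *
from workcell import bot
s=bot.sense(); print(delta(s,eas(-89.7,.5,250),97.4)); print(eas(-89.7,.5,224-18.7),eas(-44.7,.5,146-18.7))
E
```

```text
(array([101.8,   9.9,  69.3]), np.float64(-0.008), np.float64(96.94))
[435.28269894 220.84287057 205.3       ] [479.90790124 226.63867241 127.3       ]
```

```bash
python3 -m creep '25 3 5 0; 50 6 15 0; 75 9 35 -0.008; 95 10 55 -0.008; 102 10 69 -0.008; 102 10 69 -0.008; 102 10 69 -0.008' |grep -E 'clock|pos'; python3 - <<'E'
from h import *
from workcell import bot
s=bot.sense(); c=bot.read_camera('scene'); tilt(c,s,187.4,roi=(300,450,100,260)); save(c,'pics/s5.png')
print(delta(s,eas(-89.7,.5,205.3),97.4))
f=c['frame']; p=proj(c,eas(-30,0,180)).astype(int); print(p)
save({'frame':cv2.resize(f[p[1]-60:p[1]+60,p[0]-70:p[0]+70],(700,600),interpolation=cv2.INTER_CUBIC)},'pics/s5c.png')
E
```

```text
clock: 14.73
position: [434.8, 220.3, 250.2]
[388.3 193.3] 296 back 54.7 up -83.4 droop deg 56.7
(array([-0.6,  0.5, 44.9]), np.float64(-0.001), np.float64(97.32))
[388 195]
```

View pics/s5c.png

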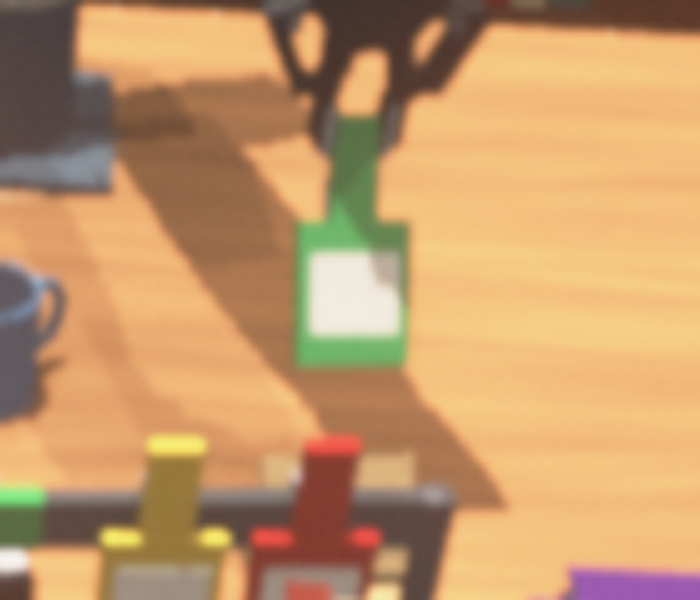

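The scene crop shows the green tag hanging in the jaws with its foot edge at crop (352,366) and its tab top at (356,116). It clears the easel and the rack.

```bash
python3 - <<'E'
from h import *
from workcell import bot
s=bot.sense(); c=bot.read_camera('scene'); g=s['position']+np.array([0,0,18.7])
for n,p in dict(foot=(352,364),ptop=(352,222),tabtop=(356,117)).items():
    P=onplane(c,318+p[0]/5,135+p[1]/5,g,EY)-g; print(n,round(P@EX,1),round(P[2],1),np.hypot(P@EX,P[2]).round(1),np.degrees(np.arctan2(-P[2],P@EX)).round(1))
E
```

```text
foot 77.8 -121.7 144.4 57.4
ptop 30.5 -49.1 57.8 58.2
tabtop 3.5 8.8 9.5 -68.6
```

```bash
python3 -m creep '1 0 20 0; 1 0 40 0; 1 0 45 0; 1 0 45 0; -5 0 55 0; -12 0 67 0; -12 0 67 0; -12 0 67 0' |grep -E 'clock|pos|force'; python3 -m creep '-6 0 10 0; -12 0 21 0; -18 0 31 0; -24 0 41 0; -24 0 41 0; -24 0 41 0' |grep -E 'clock|pos|force'; python3 - <<'E'
from h import *
from workcell import bot
s=bot.sense(); c=bot.read_camera('scene'); tilt(c,s,187.4,roi=(330,450,170,250)); print(s['contact_force'].round(1),s['moment'].round(3)); p=s['position']-EO; print(p@EX,p@EY,p[2]+18.7)
E
```

```text
clock: 15.5
position: [447.2, 222.9, 182.4]
contact_force: [-0.7, -0.5, -1.2]
clock: 16.0
position: [470.6, 225.9, 140.9]
contact_force: [0.5, -0.5, -1.8]
[390.8 226.6] 70 back 93.3 up -44.2 droop deg 25.3
[ 0.5 -0.5 -1.8] [0.062 0.098 0.005]
-54.071915089665055 0.9691327008697259 159.55890412284833
```

```bash
python3 -m creep '-3 0 5 0; -6 0 10 0; -6 0 10 0; -6 0 10 0' |grep -E 'clock|pos|force'; python3 -m creep '-2 0 4 0; -2 0 4 0; -2 0 4 0' |grep -E 'clock|pos|force'; python3 - <<'E'
from h import *
from workcell import bot
s=bot.sense(); c=bot.read_camera('scene'); p=s['position']-EO; print(p@EX,p@EY,p[2]+18.7,s['contact_force'].round(1),s['moment'].round(3))
q=proj(c,eas(-10,0,90)).astype(int); print(q); save({'frame':cv2.resize(c['frame'][q[1]-60:q[1]+60,q[0]-70:q[0]+70],(700,600),interpolation=cv2.INTER_CUBIC)},'pics/s6c.png')
E
```

```text
clock: 16.38
position: [476.6, 226.9, 131.9]
contact_force: [-0.2, 0.5, -0.9]
clock: 16.63
position: [477.9, 227.0, 131.4]
contact_force: [-6.6, -2.7, 10.1]
-46.619997400479946 1.0986962578941857 150.0737927470425 [-6.6 -2.7 10.1] [-0.498  1.508  0.087]
[385 223]
```

```bash
python3 -m creep '1 0 -2 0; 1 0 -2 0; 1 0 -2 0; 1 0 -2 0' 27 | grep force; python3 -m creep '0 0 0 0; 0 0 0 0; 0 0 0 0; 0 0 0 0; 0 0 0 0' 55 | grep -E 'force|width'; python3 -m creep '0 0 -20 0; 0 0 -50 0; 0 0 -80 0; 0 0 -105 0; 0 0 -105 0; 0 0 -105 0' |grep -E 'clock|pos|force'; python3 - <<'E'
from h import *
from workcell import bot
w=wrist(bot); c=bot.read_camera('scene'); pickle.dump((w,c),open('w6.pkl','wb'));
q=proj(c,eas(-10,0,90)).astype(int); o=np.zeros((420,780,3),np.uint8); o[:,:420]=cv2.resize(w['frame'][:,70:490],(420,420)); o[:360,424:]=cv2.resize(c['frame'][q[1]-60:q[1]+60,q[0]-60:q[0]+60],(356,360)); save({'frame':o},'pics/w6.png')
E
```

```text
contact_force: [-3.5, -1.0, 6.3]
contact_force: [-0.8, 0.3, -0.3]
gripper_width: 0.644
clock: 17.93
position: [479.2, 227.5, 237.5]
contact_force: [-0.1, 1.8, 0.0]
```

View pics/w6.png

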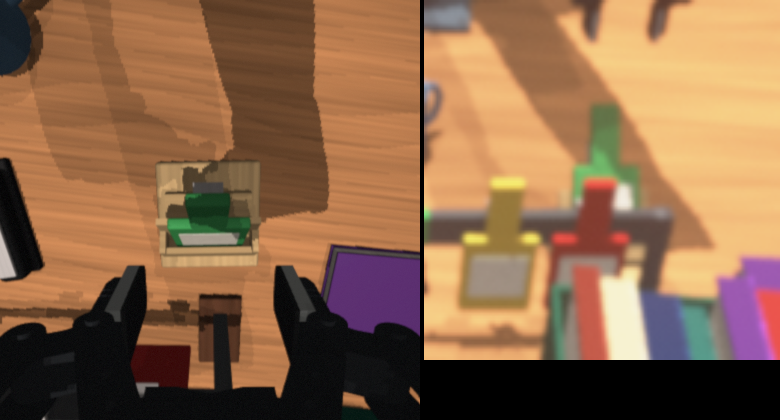

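```bash
python3 - <<'E'
from h import *
from workcell import bot
w,c=pickle.load(open('w6.pkl','rb')); s=bot.sense()
loc=lambda P:((P-EO)@EX).round(1),
f=lambda u,v,z:(lambda P:((P@EX).round(1),(P@EY).round(1)))(onz(w,u,v,z)-EO)
print('tab top L,R',f(70+187,193,155),f(70+230,193,155)); print('panel L,R', f(70+169,228,90),f(70+250,228,90))
p=s['position']-EO; print(p@EX,p@EY,p[2], delta(s,eas(-48.5,1,128.5),97.4))
# scene: tab top pixel
q=proj(c,eas(-10,0,90)).astype(int); P=onplane(c,q[0]-60+(605-424)/356*120,q[1]-60+105/3,eas(0,1,0),EY)-EO; print('tabtop scene x,z',P@EX,P[2])
E
```

```text
tab top L,R (np.float64(-63.4), np.float64(-13.1)) (np.float64(-63.5), np.float64(14.6))
panel L,R (np.float64(-15.9), np.float64(-33.2)) (np.float64(-15.9), np.float64(36.2))
-46.9303006578514 1.1373905486537905 234.25301176654816 (array([ 1.400e+00, -1.000e-01,  1.058e+02]), np.float64(0.0), np.float64(97.4))
tabtop scene x,z -52.49023458666319 156.00386195438023
```

```bash
python3 -m creep '1 0 30 0; 1 0 60 0; 1 0 90 0; 1 0 107 0; 1 0 107 0; 1 0 107 0' |grep -E 'clock|pos|force'; python3 -m creep '0 0 0 0; 0 0 0 0; 0 0 0 0; 0 0 0 0; 0 0 0 0; 0 0 0 0' 27 | grep -E 'force|width'; python3 -m creep '5 0 -9 0; 15 0 -26 0; 25 0 -43 0; 35 0 -61 0; 45 0 -78 0; 50 0 -100 0; 50 0 -130 0; 50 0 -130 0'|grep -E 'clock|pos|force|width';  python3 - <<'E'
from h import *
from workcell import bot
s=bot.sense(); c=bot.read_camera('scene'); tilt(c,s,187.4,roi=(330,450,150,240)); print(s['contact_force'].round(1),s['moment'].round(3))
E
```

```text
clock: 18.53
position: [474.7, 226.2, 125.4]
contact_force: [0.7, -0.1, 0.4]
contact_force: [-1.2, -1.3, 6.2]
gripper_width: 0.336
clock: 19.7
position: [428.6, 221.3, 264.4]
contact_force: [0.1, 0.7, -0.4]
gripper_width: 0.336
[389.3 188. ] 301 back 55.5 up -81.7 droop deg 55.8
[ 0.1  0.7 -0.4] [-0.005 -0.003  0.05 ]
```

```bash
sed -i 's/166.4,roi=(180,240,165,216)/187.4,roi=(330,450,150,250)/' look.py; for o in 29.75 29.82 29.86; do python3 -m creep '0 0 0 0; 0 0 0 0' $o >/dev/null; python3 look.py; done
```

```text
19.9667 [426.4 220.2 256.4] 30.03 [ 0.1   0.64 -1.09] [ 0.028  0.088 -0.003]
[388.3 189.6] 304 back 53.6 up -82.3 droop deg 56.9
20.1833 [426.8 220.3 257.1] 29.99 [-0.1   0.59 -1.77] [-0.031  0.024  0.023]
[388.2 189.7] 299 back 52.5 up -84.0 droop deg 58.0
20.4 [427.3 220.5 258.1] 29.59 [ 0.88 -0.71 -1.53] [-0.015  0.026  0.022]
[388.1 189.3] 289 back 50.1 up -84.7 droop deg 59.4
```

```bash
for o in 29.87 29.885 29.9; do python3 -m creep '0 0 0 0; 0 0 0 0' $o >/dev/null; python3 look.py; done
```

```text
20.6167 [427.3 220.5 258.4] 30.08 [-1.13 -0.12 -1.99] [-0.012  0.029  0.032]
[385.7 188.7] 251 back 25.8 up -99.2 droop deg 75.4
20.8333 [427.4 220.5 258.4] 29.66 [-0.19 -1.31 -2.52] [-0.018  0.017 -0.014]
[385.4 188.7] 233 back 22.7 up -101.2 droop deg 77.4
21.05 [427.3 220.5 258.3] 29.78 [-0.33  0.06 -1.83] [-0.016 -0.008  0.04 ]
[385.4 188.7] 229 back 22.3 up -101.4 droop deg 77.6
```

```bash
python3 -m creep '0 0 0 0; 0 0 0 0; 0 0 -10 0; 0 0 -30 0; 0 0 -50 0; 0 0 -70 0; 0 0 -90 0; 0 0 -95 0' 27 | grep -E 'pos|width'; python3 - <<'E'
from h import *
from workcell import bot
s=bot.sense(); print(delta(s,(620,22,350),97.2)); c=bot.read_camera('scene'); tilt(c,s,187.4,roi=(330,450,130,230))
E
```

```text
position: [428.2, 220.8, 357.7]
gripper_width: 0.334
(array([-164.6, -221.9,    8.4]), np.float64(0.003), np.float64(97.4))
[390.1 161.5] 257 back 21.9 up -102.1 droop deg 77.9
```

```bash
python3 -m creep '-10 -15 0 0; -28 -40 0 0; -50 -68 0 0; -72 -96 0 0; -94 -125 0 0; -115 -154 0 0; -136 -183 0 0; -150 -205 0 0' | grep -E 'pos'; python3 -m creep '-10 -12 0 0; -15 -17 0 0; -15 -17 0 0; -15 -17 0 0' |grep pos; python3 - <<'E'
from h import *
from workcell import bot
w=wrist(bot); c=bot.read_camera('scene'); t=bot.read_camera('top'); s=bot.sense(); print(s['clock'],s['position']); pickle.dump((w,c,t,s),open('w7.pkl','wb'));
q=proj(c,(680,20,200)).astype(int); print(q); o=np.zeros((560,790,3),np.uint8); o[:420,:560]=w['frame']; b=cv2.resize(c['frame'][q[1]-80:q[1]+60,q[0]-25:q[0]+31],(224,560)); o[:,564:788]=b; save({'frame':o},'pics/w7.png')
E
```

```text
position: [604.0, 34.1, 351.0]
position: [619.1, 22.1, 352.5]
22.9167 [618.77129166  22.89569592 354.00706409]
[318 223]
```

View pics/w7.png

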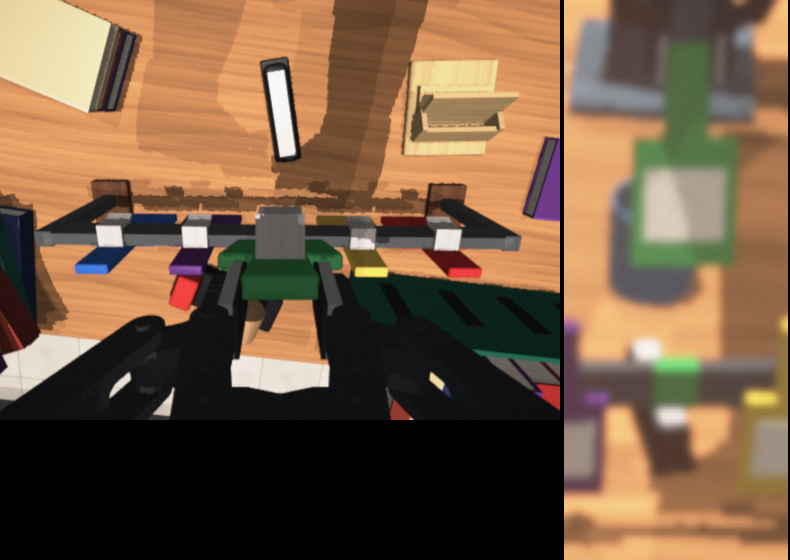

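The view shows the rail across rows ≈233–247. The straps are at columns 110 (blue), 196 (purple), 361 (yellow) and 447 (red), so the empty place is centred near column 279. In the scene part, the tag hangs with a slight lean.

```bash
python3 - <<'E'
from h import *
w,c,t,s=pickle.load(open('w7.pkl','rb'))
g=w['frame'].mean(2)
for u in (150,405): print(u,list(zip(range(222,256),g[222:256,u-3:u+4].mean(1).astype(int))))
r=g[238:244,:].mean(0); print([ (u,int(r[u])) for u in list(range(92,130,2))])
for a,b in ((175,215),(342,382)):
    k=np.where(r[a:b]>150)[0]+a; print(k.min(),k.max())
k=np.where(r[90:130]>150)[0]+90; print(k.min(),k.max()); k=np.where(r[425:470]>150)[0]+425; print(k.min(),k.max())
E
```

```text
150 [(222, np.int64(39)), (223, np.int64(36)), (224, np.int64(32)), (225, np.int64(32)), (226, np.int64(31)), (227, np.int64(31)), (228, np.int64(32)), (229, np.int64(32)), (230, np.int64(32)), (231, np.int64(31)), (232, np.int64(31)), (233, np.int64(37)), (234, np.int64(74)), (235, np.int64(98)), (236, np.int64(101)), (237, np.int64(101)), (238, np.int64(101)), (239, np.int64(100)), (240, np.int64(101)), (241, np.int64(101)), (242, np.int64(101)), (243, np.int64(101)), (244, np.int64(103)), (245, np.int64(116)), (246, np.int64(146)), (247, np.int64(156)), (248, np.int64(157)), (249, np.int64(157)), (250, np.int64(153)), (251, np.int64(152)), (252, np.int64(157)), (253, np.int64(161)), (254, np.int64(165)), (255, np.int64(166))]
405 [(222, np.int64(36)), (223, np.int64(37)), (224, np.int64(37)), (225, np.int64(36)), (226, np.int64(33)), (227, np.int64(31)), (228, np.int64(31)), (229, np.int64(30)), (230, np.int64(31)), (231, np.int64(31)), (232, np.int64(31)), (233, np.int64(31)), (234, np.int64(30)), (235, np.int64(31)), (236, np.int64(45)), (237, np.int64(77)), (238, np.int64(98)), (239, np.int64(100)), (240, np.int64(99)), (241, np.int64(99)), (242, np.int64(100)), (243, np.int64(99)), (244, np.int64(99)), (245, np.int64(100)), (246, np.int64(99)), (247, np.int64(102)), (248, np.int64(114)), (249, np.int64(131)), (250, np.int64(143)), (251, np.int64(147)), (252, np.int64(153)), (253, np.int64(158)), (254, np.int64(160)), (255, np.int64(162))]
[(92, 98), (94, 99), (96, 102), (98, 212), (100, 233), (102, 232), (104, 229), (106, 229), (108, 230), (110, 228), (112, 229), (114, 231), (116, 232), (118, 231), (120, 229), (122, 151), (124, 80), (126, 97), (128, 101)]
182 206
351 372
98 122
435 459
```

```bash
python3 - <<'E'
from h import *
from workcell import bot
w,c,t,s=pickle.load(open('w7.pkl','rb'))
A=[(onz(w,150,234,160)+onz(w,150,245.5,160))/2,(onz(w,405,237,160)+onz(w,405,248.8,160))/2]
print(np.linalg.norm(onz(w,150,234,160)-onz(w,150,245.5,160)))
d=A[0]-A[1]; d/=np.linalg.norm(d)  # -> toward -y
ry=-d; yaw=np.degrees(np.arctan2(-ry[0],ry[1])); print('yaw',yaw)
rx=np.array([ry[1],-ry[0],0])
S=[onz(w,u,240,164) for u in (110,195.0,362.0,447)]
al=[(p-A[0])@ry for p in S]; print('straps along',np.round(al,1)); m=np.mean(al)
band=A[0]+ry*m; band3=band-3*rx; print('rail mid at band',band.round(1),'band origin',band3.round(1))
# scene check of band
f=c['frame']; hsv=cv2.cvtColor(f,cv2.COLOR_RGB2HSV); mk=cv2.inRange(hsv,(50,120,80),(72,255,255)); mk[:220]=0; mk[260:]=0; mk[:,:300]=0; mk[:,345:]=0
yy,xx=np.where(mk>0); print('scene band px',xx.mean(),yy.min(),yy.max(), 'world', onz(c,xx.mean(),yy.min()+1.5,160).round(1))
s=bot.sense(); print('tool',s['position'].round(1),(R.from_quat(s['orientation']).as_matrix()[:,2]).round(3)); tilt(c,s,187.1,roi=(300,345,170,215))
q=proj(c,(680,20,200)); g=s['position']+np.array([0,0,18.7])
for n,p in dict(foot=(684,264),ptop=(684,140),tabtop=(688,42)).items():
    P=onplane(c,293+(p[0]-564)/4,143+p[1]/4,g,ry)-g; print(n,round(P@rx,1),round(P[2],1),np.hypot(P@rx,P[2]).round(1))
E
```

```text
12.371110980636699
yaw 6.674358277250786
straps along [-37.9  45.9 210.8 294.8]
rail mid at band [677.4  28.9 160. ] band origin [674.4  28.5 160. ]<stdin>:14: RuntimeWarning: Mean of empty slice.
  ret = ret.dtype.type(ret / rcount)
Traceback (most recent call last):
ValueError: zero-size array to reduction operation minimum which has no identity
```

```bash
cat >> h.py <<'E'
py=np.radians(6.9); RX=np.array([np.cos(py),np.sin(py),0]); RY=np.array([-np.sin(py),np.cos(py),0]); RM=np.array([677.,28.9,160.])
E
python3 - <<'E'
from h import *
from workcell import bot
w,c,t,s=pickle.load(open('w7.pkl','rb'))
tilt(c,s,186.9,roi=(300,345,170,215)); g=s['position']+np.array([0,0,18.7])
for n,p in dict(foot=(682,266),ptop=(686,139),tabtop=(688,41)).items():
    P=onplane(c,293+(p[0]-564)/4,143+p[1]/4,g,RY)-g; print(n,round(P@RX,1),round(P[2],1),np.hypot(P@RX,P[2]).round(1))
# wrist view: tab top corners and hook strap
for n,(u,v) in dict(tabtopL=(244,262),tabtopR=(318,262),hookL=(257,208),hookR=(303,208)).items():
    P=onz(w,u,v,g[2]+8)-g; print(n,round(P@RX,1),round(P@RY,1))
print(delta(s,RM+[0,0,200],96.9))
E
```

```text
[321.5 194.1] 298 back 11.4 up -110.0 droop deg 84.1
foot 54.6 -130.2 141.2
ptop 29.2 -46.1 54.5
tabtop 4.9 13.1 14.0
tabtopL -21.3 -13.5
tabtopR -21.5 12.1
hookL -40.8 -8.8
hookR -41.0 6.4
(array([-58.5,  -1.6,  -6. ]), np.float64(0.01), np.float64(97.5))
```

```bash
python3 - <<'E'
from h import *
w,c,t,s=pickle.load(open('w7.pkl','rb')); f=w['frame'].astype(int)
for u in (280,228,333):
    print(u); p=f[196:306,u-2:u+3].mean(1).astype(int)
    print(' '.join(f'{196+i}:{p[i][0]},{p[i][1]},{p[i][2]}' for i in range(0,110) if i==0 or abs(p[i]-p[i-1]).max()>5))
for v in (215,250,256,268,285,295): 
    p=f[v-1:v+2,205:360].mean(0).astype(int); print(v,' '.join(f'{205+i}:{p[i][0]},{p[i][1]},{p[i][2]}' for i in range(1,155) if abs(p[i]-p[i-1]).max()>12))
E
```

```text
280
196:170,113,73 197:115,77,49 198:91,61,40 199:102,69,45 200:113,76,48 205:134,93,63 206:128,95,74 207:84,75,70 208:74,70,69 214:88,83,83 215:95,90,89 258:77,81,74 259:48,66,50 260:26,57,33 299:28,57,32 300:31,37,26 303:47,40,35 304:59,47,40 305:72,55,43
228
196:94,62,40 198:105,71,45 208:117,78,51 209:131,88,57 210:163,109,69 211:206,138,88 212:223,151,97 213:210,140,92 214:151,99,72 215:62,37,48 216:37,19,44 234:44,44,44 235:80,78,79 236:101,100,101 245:88,91,88 246:71,75,70 247:59,66,53 248:49,64,39 249:29,58,32 250:23,56,30 252:27,63,34 253:31,74,40 256:42,91,53 257:48,101,59 269:67,84,63 270:78,82,63 271:73,67,58 272:62,60,57
333
196:143,96,61 198:95,64,40 199:85,57,37 208:93,62,40 209:106,72,46 211:123,83,53 212:169,113,73 213:197,132,85 215:154,106,64 216:99,76,35 217:89,71,28 224:76,62,29 225:51,44,30 226:32,31,30 235:37,37,38 236:72,72,73 237:95,94,95 246:86,90,84 247:94,95,68 248:85,90,50 249:52,68,38 250:29,58,32 251:23,57,31 253:27,66,35 254:32,75,41 255:37,83,47 256:41,89,51 257:46,99,57 258:51,108,63 268:52,98,59 269:70,94,59 270:120,100,68 271:148,107,76 272:126,93,
[... 822 characters left out ...]
20:39,85,49 341:65,99,55 342:149,121,74 343:220,152,97 346:176,123,72 347:122,92,45 348:102,81,34
268 218:40,72,40 219:48,105,58 221:41,94,51 241:32,32,31 242:15,14,15 246:20,44,25 314:17,34,21 315:15,20,17 319:46,45,44 320:64,63,62 332:57,100,61 340:82,107,62 341:110,109,64 342:174,125,79 343:197,134,86 350:170,117,74 351:116,87,50 352:99,79,36 354:114,92,38 355:176,141,61 356:210,174,75 357:225,194,85
285 223:53,54,52 224:66,66,64 237:32,32,31 238:16,17,17 241:17,29,19 242:25,60,32 318:21,44,26 319:16,22,18 323:46,46,45 324:63,63,62 337:37,38,37 338:22,22,25
295 220:54,54,53 234:46,46,45 235:24,24,24 242:25,59,32 318:20,39,24 319:13,16,14 325:36,36,35 326:60,60,58 340:37,38,38 341:21,21,22
```

```bash
python3 - <<'E'
from h import *
w,c,t,s=pickle.load(open('w7.pkl','rb')); K,Rm,o=pose(w)
obj=np.array([(-35,-9,-20),(35,-9,-20),(-35,-19,-20),(35,-19,-20),(-35,-9,-110),(35,-9,-110),(-15,-19,45),(15,-19,45),(-12,17,-26),(12,17,-26)],float)
img=np.array([(218.3,255),(341.7,255),(217.5,269.5),(341.5,269.5),(226,247.5),(335.5,248.5),(241.5,299.5),(318.5,299.5),(257.5,206.5),(304.5,206.5)],float)
ok,rv,tv=cv2.solvePnP(obj,img,K,None)
pr=cv2.projectPoints(obj,rv,tv,K,None)[0][:,0]; print((pr-img).round(1).tolist())
Rt=Rm@R.from_rotvec(rv[:,0]).as_matrix(); T=Rm@tv[:,0]+o
g=s['position']+np.array([0,0,18.7])
print('tag z',Rt[:,2].round(3),'lean deg',np.degrees(np.arccos(Rt[2,2])).round(1),'x yaw',np.degrees(np.arctan2(Rt[1,0],Rt[0,0])).round(1))
print('origin-grip in rack axes',((T-g)@RX).round(1),((T-g)@RY).round(1),(T-g)[2].round(1))
print('grip in tag',(Rt.T@(g-T)).round(1), 'tool z',R.from_quat(s['orientation']).as_matrix()[:,2].round(3))
E
```

```text
[[-2.1, -0.5], [2.6, 0.1], [-1.4, 3.4], [2.9, 4.0], [10.6, -2.7], [-11.2, -3.3], [-2.8, -1.9], [2.5, -1.5], [1.7, 1.2], [-2.8, 1.3]]
tag z [-0.321 -0.047  0.946] lean deg 18.9 x yaw 97.3
origin-grip in rack axes -9.6 -0.7 -42.8
grip in tag [  0.9 -22.9  37.4] tool z [ 0.  0. -1.]
```

```bash
python3 - <<'E'
from h import *
w,c,t,s=pickle.load(open('w7.pkl','rb')); K,Rm,o=pose(w)
f=w['frame'].astype(int); G=(f[:,:,1]>f[:,:,0]+14)&(f[:,:,1]>f[:,:,2]+8)
print([(u,196+int(np.argmax(G[196:300,u]))) for u in list(range(218,256,3))+list(range(306,344,3))])
E
```

```text
[(218, 266), (221, 253), (224, 251), (227, 249), (230, 246), (233, 243), (236, 241), (239, 240), (242, 240), (245, 240), (248, 240), (251, 240), (254, 240), (306, 240), (309, 240), (312, 240), (315, 240), (318, 239), (321, 240), (324, 241), (327, 243), (330, 246), (333, 249), (336, 251), (339, 253), (342, 196)]
```

```bash
cat >> h.py <<'E'
OBJ=np.array([(-35,-9,-20),(35,-9,-20),(-35,-19,-20),(35,-19,-20),(-35,-9,-110),(35,-9,-110),(-15,-19,45),(15,-19,45),(-12,17,-26),(12,17,-26)],float)
def pnp(w,s,img):
    K,Rm,o=pose(w); ok,rv,tv=cv2.solvePnP(OBJ,np.array(img,float),K,None)
    print((cv2.projectPoints(OBJ,rv,tv,K,None)[0][:,0]-img).round(1).tolist())
    Rt=Rm@R.from_rotvec(rv[:,0]).as_matrix(); T=Rm@tv[:,0]+o; g=s['position']+np.array([0,0,18.7])
    print('tag z',Rt[:,2].round(3),'lean',np.degrees(np.arctan2(-Rt[:,2]@RX,Rt[2,2])).round(1),'x yaw',np.degrees(np.arctan2(Rt[1,0],Rt[0,0])).round(1),'origin-grip (rack)',((T-g)@RX).round(1),((T-g)@RY).round(1),(T-g)[2].round(1),'grip in tag',(Rt.T@(g-T)).round(1))
E
python3 - <<'E'
from h import *
w,c,t,s=pickle.load(open('w7.pkl','rb'))
pnp(w,s,[(218.3,255),(341.7,255),(217.5,269.5),(341.5,269.5),(237.5,239.8),(322.5,239.8),(241.5,299.5),(318.5,299.5),(257.5,206.5),(304.5,206.5)])
E
```

```text
[[-0.2, -2.2], [0.3, -1.7], [0.6, 1.0], [0.5, 1.5], [-0.4, -0.2], [0.4, 0.1], [-0.5, -0.1], [0.6, 0.2], [2.1, 0.5], [-3.6, 0.7]]
tag z [-0.284 -0.04   0.958] lean 16.7 x yaw 97.3 origin-grip (rack) -7.2 -0.7 -48.6 grip in tag [  0.8 -20.8  44.5]
```

```bash
python3 - <<'E'
from h import *
from workcell import bot
s=bot.sense(); P=RM+2.6*RX+0.7*RY; P[2]=350; print(s['clock'],s['position'],P,delta(s,P,96.9))
E
```

```text
22.9167 [618.77129166  22.89569592 354.00706409] [679.4970733   29.90728592 350.        ] (array([-61.1,  -1. ,   4. ]), np.float64(0.01), np.float64(97.5))
```

```bash
python3 -m creep '-12 0 0 0.01; -30 0 0 0.01; -48 -1 2 0.01; -59 -1 4 0.01; -61 -1 4 0.01; -61 -1 4 0.01; -61 -1 4 0.01' 27| grep -E 'pos|force'; python3 - <<'E'
from h import *
from workcell import bot
w=wrist(bot); s=bot.sense(); p=s['position']-RM; print(s['clock'],p@RX,p@RY,s['position'][2],delta(s,RM,96.9)[1:]); pickle.dump((w,s),open('w8.pkl','wb'))
f=w['frame'].astype(int); G=(f[:,:,1]>f[:,:,0]+14)&(f[:,:,1]>f[:,:,2]+8)
print([(u,190+int(np.argmax(G[190:300,u]))) for u in list(range(218,256,3))+list(range(306,344,3))])
E
```

```text
position: [679.5, 29.1, 350.0]
contact_force: [-1.1, 0.5, -1.3]
23.55 2.348717930875595 -0.21149466038871262 350.4633784004359 (np.float64(-0.001), np.float64(96.87))
[(218, 254), (221, 251), (224, 249), (227, 247), (230, 245), (233, 242), (236, 240), (239, 240), (242, 240), (245, 241), (248, 241), (251, 241), (254, 241), (306, 240), (309, 240), (312, 240), (315, 241), (318, 241), (321, 241), (324, 242), (327, 245), (330, 247), (333, 249), (336, 251), (339, 253), (342, 190)]
```

```bash
python3 -m creep '0 1 15 0; 0 1 35 0; 0 1 55 0; 0 1 75 0; 0 1 95 0; 0 1 110 0; 0 1 110 0; 0 1 110 0' 27| grep -E 'pos|force'; python3 -m creep '0 0 8 0; 0 0 16 0; 0 0 24 0; 0 0 32 0; 0 0 38 0; 0 0 38 0; 0 0 38 0'| grep -E 'pos|force'; cat > rail.py <<'E'
from h import *
from workcell import bot
s=bot.sense(); p=s['position']-RM; F=s['contact_force']; print(s['clock'],'rail x,y',(p@RX).round(1),(p@RY).round(1),'z',s['position'][2].round(1),'F',(F@RX).round(1),(F@RY).round(1),F[2].round(1),'M',s['moment'].round(2))
E
python3 rail.py
```

```text
position: [678.5, 29.6, 239.2]
contact_force: [0.3, -0.1, -0.6]
position: [679.6, 29.5, 200.2]
contact_force: [0.3, 0.9, -1.7]
24.8 rail x,y 2.6 0.3 z 200.2 F 0.4 0.9 -1.7 M [-0.04  0.09  0.  ]
```

```bash
python3 -m creep '-2 0 0 0; -4 0 0 0; -4 0 0 0' >/dev/null; python3 rail.py; for i in 1 2; do python3 -m creep '-2 0 0 0; -2 0 0 0; -2 0 0 0' >/dev/null; python3 rail.py; done
```

```text
25.05 rail x,y 7.3 0.2 z 201.8 F -1.0 -0.1 -1.9 M [-0.05  0.2   0.01]
25.3 rail x,y 8.2 0.2 z 201.5 F -4.4 -0.4 0.3 M [-0.16  1.16  0.01]
25.55 rail x,y 8.9 0.1 z 201.3 F -7.3 0.1 1.5 M [-0.26  1.9  -0.  ]
```

```bash
python3 -m creep '-1 0 0 0; -2 0 0 0; -2 0 0 0' 29.2 >/dev/null; python3 rail.py; for i in 1 2; do python3 -m creep '-2 0 0 0; -2 0 0 0; -2 0 0 0' >/dev/null; python3 rail.py; done
python3 - <<'E'
from h import *
from workcell import bot
w=wrist(bot); pickle.dump((w,bot.sense()),open('w9.pkl','wb'))
f=w['frame'].astype(int); G=(f[:,:,1]>f[:,:,0]+14)&(f[:,:,1]>f[:,:,2]+8)
print([(u,190+int(np.argmax(G[190:300,u]))) for u in list(range(214,256,3))+list(range(306,348,3))])
E
```

```text
25.8 rail x,y 12.4 0.2 z 200.5 F -4.6 0.3 -2.0 M [-0.22  1.22  0.03]
26.05 rail x,y 14.5 0.2 z 200.2 F -5.5 0.0 -4.7 M [-0.25  1.24 -0.03]
26.3 rail x,y 16.4 0.2 z 200.3 F -5.5 0.1 -4.8 M [-0.19  1.23 -0.02]
[(214, 190), (217, 190), (220, 237), (223, 233), (226, 229), (229, 227), (232, 227), (235, 227), (238, 228), (241, 228), (244, 228), (247, 227), (250, 202), (253, 192), (306, 202), (309, 227), (312, 227), (315, 227), (318, 227), (321, 227), (324, 227), (327, 227), (330, 227), (333, 228), (336, 232), (339, 236), (342, 190), (345, 190)]
```

```bash
for i in 1 2; do python3 -m creep '-2 0 0 0; -2 0 0 0; -2 0 0 0' >/dev/null; python3 rail.py; done; python3 -m creep '2 0 0 0; 4 0 0 0; 4 0 0 0; 4 0 0 0' 28 >/dev/null; python3 rail.py; python3 -m creep '0 0 2 0; 0 0 5 0; 0 0 5 0; 0 0 5 0' >/dev/null; python3 rail.py
```

```text
26.6 rail x,y 18.5 0.3 z 200.4 F -4.6 -0.2 -4.8 M [-0.16  1.23 -0.04]
26.85 rail x,y 21.2 0.3 z 201.5 F -5.1 0.6 -2.6 M [-0.12  1.16  0.01]
27.1833 rail x,y 18.4 0.2 z 202.7 F -0.5 -0.2 -0.9 M [-0.04 -0.02  0.04]
27.5167 rail x,y 17.0 0.2 z 195.7 F 0.6 0.6 -1.3 M [-0.02  0.01  0.07]
```

```bash
python3 -m creep '0 0 2 0; 0 0 4 0; 0 0 4 0; 0 0 4 0' >/dev/null; python3 rail.py; for i in 1 2; do python3 -m creep '0 0 2 0; 0 0 2 0; 0 0 2 0' >/dev/null; python3 rail.py; done
```

```text
27.85 rail x,y 16.9 0.2 z 191.9 F -0.1 -0.5 -0.8 M [ 0.01  0.05 -0.06]
28.1 rail x,y 17.0 0.2 z 190.1 F 0.3 -0.5 -2.2 M [ 0.   -0.01 -0.05]
28.35 rail x,y 17.0 0.2 z 188.1 F -0.4 -0.6 -1.1 M [ 0.01 -0.03 -0.03]
```

```bash
for i in 1 2 3 4; do python3 -m creep '0 0 1.5 0; 0 0 1.5 0; 0 0 1.5 0' >/dev/null; python3 rail.py; done
```

```text
28.6 rail x,y 17.0 0.2 z 186.6 F -1.3 -0.3 -1.2 M [-0.03 -0.01  0.03]
28.85 rail x,y 17.0 0.2 z 185.1 F 0.9 0.3 -2.4 M [-0.02  0.   -0.02]
29.1 rail x,y 17.0 0.2 z 183.6 F -0.2 0.4 -0.6 M [ 0.    0.01 -0.05]
29.35 rail x,y 17.3 0.2 z 182.7 F 0.4 0.4 -0.8 M [ 0.03  0.02 -0.04]
```

```bash
for i in 1 2 3 4; do python3 -m creep '0 0 1 0; 0 0 1 0; 0 0 1 0' >/dev/null; python3 rail.py; done
```

```text
29.6 rail x,y 17.4 0.2 z 182.5 F -1.1 -1.1 3.6 M [ 0.06  0.14 -0.02]
29.85 rail x,y 17.6 0.2 z 182.5 F -0.4 -0.5 6.7 M [-0.    0.37 -0.04]
30.1 rail x,y 17.7 0.2 z 182.4 F -2.1 0.4 8.8 M [0.07 0.61 0.03]
30.35 rail x,y 17.8 0.2 z 182.3 F -2.7 0.9 11.2 M [ 0.02  0.74 -0.02]
```

```bash
python3 -m creep '0 0 -2.5 0; 0 0 -2.5 0; 0 0 -2.5 0' >/dev/null; python3 rail.py; python3 - <<'E'
from h import *
from workcell import bot
w=wrist(bot); c=bot.read_camera('scene'); pickle.dump((w,c,bot.sense()),open('w10.pkl','wb'))
o=np.zeros((590,790,3),np.uint8); o[:330,:]=cv2.resize(w['frame'][160:310,90:450],(790,330),interpolation=cv2.INTER_CUBIC); o[334:590,:620]=cv2.resize(c['frame'][195:275,225:419],(620,256),interpolation=cv2.INTER_CUBIC); save({'frame':o},'pics/w10.png')
E
```

```text
30.6 rail x,y 17.6 0.1 z 182.4 F -0.7 -0.1 7.8 M [0.03 0.33 0.02]
```

View pics/w10.png

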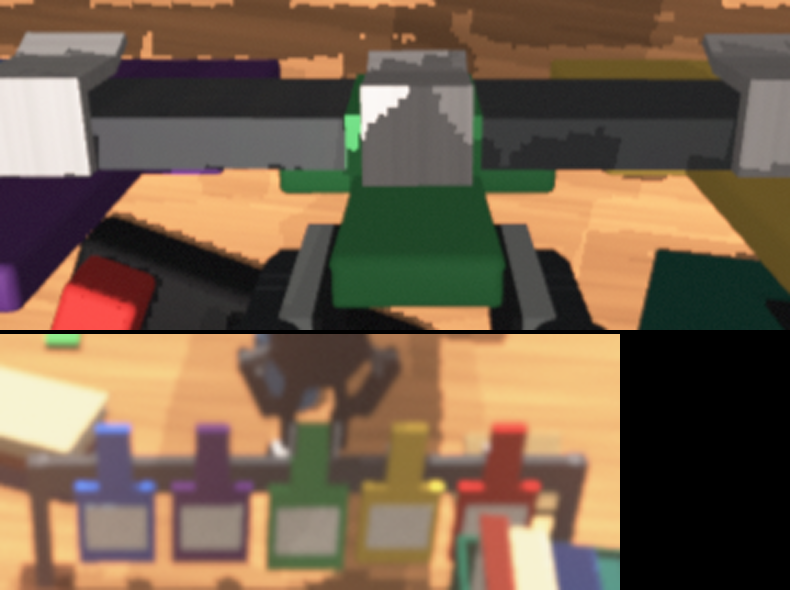

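The strap lies over the rail at crop (360–473, 85–185), centred on the green band, and the panel is on the far side level with its neighbours. I'll release it gently.

```bash
python3 -m creep '0 0 -1 0; 0 0 -1.5 0; 0 0 -1.5 0' >/dev/null; python3 rail.py; python3 -m creep '0 0 0 0; 0 0 0 0; 0 0 0 0; 0 0 0 0' 29.8 >/dev/null; python3 rail.py; python3 -m creep '0 0 0 0; 0 0 0 0; 0 0 0 0; 0 0 0 0' 31 >/dev/null; python3 -m creep '0 0 0 0; 0 0 0 0; 0 0 0 0; 0 0 0 0; 0 0 0 0; 0 0 0 0' 48 |grep width; python3 rail.py;  python3 -m creep '0 0 -10 0; 0 0 -25 0; 0 0 -45 0; 0 0 -70 0; 0 0 -100 0; 0 0 -130 0; 0 0 -130 0; 0 0 -130 0' |grep -E 'clock|pos|force'
```

```text
30.95 rail x,y 17.5 0.2 z 182.6 F -0.2 -0.1 5.1 M [ 0.04  0.11 -0.  ]
31.2833 rail x,y 17.4 0.1 z 182.4 F 1.9 1.2 3.9 M [-0.01 -0.2  -0.01]
gripper_width: 0.561
32.1167 rail x,y 17.1 0.2 z 182.4 F 0.6 -0.1 -0.4 M [-0.04 -0.04  0.03]
clock: 32.78
position: [695.3, 31.1, 316.8]
contact_force: [0.3, 0.7, -1.8]
```

```bash
python3 -m creep '15 0 -10 0; 35 0 -20 0; 55 0 -30 0; 70 0 -35 0; 70 0 -35 0; 70 0 -35 0' |grep pos; python3 - <<'E'
from h import *
from workcell import bot
w=wrist(bot); c=bot.read_camera('scene'); s=bot.sense(); c0=pickle.load(open('c0.pkl','rb'))['scene']; save(w,'pics/fin.png')
for n,lo,hi in (('red',(0,150,80),(6,255,255)),('purple',(135,90,50),(165,255,255)),('yellow',(22,150,90),(32,255,255)),('blue',(108,110,80),(122,255,255))):
    o=[]
    for k in (c0,c):
        m=cv2.inRange(cv2.cvtColor(k['frame'],cv2.COLOR_RGB2HSV),lo,hi); M=np.zeros_like(m); M[215:275,240:400]=m[215:275,240:400]; y,x=np.where(M>0); o.append((x.mean().round(2),y.mean().round(2),len(x)))
    print(n,o)
for n,(a,b,e,f) in dict(mug=(295,335,180,220),stapler=(305,330,225,265)).items():
    print(n,np.abs(c0['frame'][e:f,a:b].astype(int)-c['frame'][e:f,a:b]).mean().round(2))
m=cv2.inRange(cv2.cvtColor(c['frame'],cv2.COLOR_RGB2HSV),(50,90,50),(75,255,255)); m[:215]=0; m[275:]=0; m[:,:290]=0; m[:,350:]=0; y,x=np.where(m>0); print('green scene px',x.mean(),y.min(),y.max(),x.min(),x.max())
f=w['frame'].mean(2); print('straps'); h=cv2.cvtColor(w['frame'],cv2.COLOR_RGB2HSV); m=cv2.inRange(h,(0,0,110),(179,40,255)); n,l,st,ce=cv2.connectedComponentsWithStats(m)
for i in range(1,n):
    if 60<st[i,4]<3000 and 180<ce[i][1]<300: P=onz(w,*ce[i],164)-RM; print(ce[i].round(1),st[i].tolist(),'along',(P@RY).round(1),'across',(P@RX).round(1))
print(s['clock'],s['position'])
E
```

```text
position: [624.0, 22.8, 347.4]
red [(np.float64(380.98), np.float64(245.57), 458), (np.float64(380.98), np.float64(245.54), 458)]
purple [(np.float64(291.15), np.float64(236.92), 78), (np.float64(290.92), np.float64(235.85), 80)]
yellow [(np.float64(350.91), np.float64(238.64), 44), (np.float64(349.85), np.float64(236.97), 60)]
blue [(np.float64(258.47), np.float64(237.55), 38), (np.float64(258.47), np.float64(237.55), 38)]
mug 14.71
stapler 42.12
green scene px 321.42056074766356 228 246 308 334
straps
[116.7 213.9] [105, 211, 24, 6, 111] along -154.5 across -26.0
[198.4 213.9] [187, 212, 24, 5, 111] along -76.9 across -26.0
[441.  214.3] [429, 212, 25, 6, 127] along 153.9 across -25.5
[279.4 217.5] [268, 214, 24, 8, 188] along 0.1 across -22.4
[106.9 233.9] [93, 223, 29, 23, 592] along -166.8 across -5.8
[193.2 234. ] [180, 223, 27, 23, 591] along -83.3 across -5.7
[364.6 235. ] [351, 224, 27, 22, 517] along 82.6 across -4.5
[451.  234.5] [437, 224, 29, 22, 572] along 166.2 across -5.0
[279.6 241.3] [268, 231, 25, 21, 499] along 0.3 across 2.0
[ 44.6 238.1] [41, 233, 9, 10, 64] along -227.8 across -1.4
33.3833 [624.80929772  22.86836099 345.79301997]
```

```bash
python3 -m creep '0 0 0 0; 0 0 0 0; 0 0 0 0; 0 0 0 0' >/dev/null; python3 - <<'E'
from h import *
from workcell import bot
t0=pickle.load(open('c0.pkl','rb'))['top']; t=bot.read_camera('top')
for k in (t0,t):
    h=cv2.cvtColor(k['frame'],cv2.COLOR_RGB2HSV)
    M=cv2.inRange(h,(98,90,40),(118,255,255)); y,x=np.where(M[225:270,205:255]>0); N=cv2.inRange(h,(0,0,150),(179,60,255)); b,a=np.where(N[165:215,215:248]>0)
    print('mug',x.mean()+205,y.mean()+225,len(x),'stapler',a.mean()+215,b.mean()+165,len(a))
print(bot.hand_in())
E
```

```text
mug 231.01141552511416 246.5 438 stapler 230.40853658536585 188.0548780487805 164
mug 230.86711711711712 246.45045045045046 444 stapler 230.40853658536585 188.0548780487805 164
the job is handed in; nothing more can be done
None
```

The green tag now hangs on the rail at the green band. I handed the job in at about 34 s on the robot's clock, within the 56 s limit.

**What I did**
- **Pick-up:** I took the small tag off the pile by its tab. My first try loosened the grip too far, and the tag slid a few mm back onto the books. I took it again and eased the grip until it swung down to the easel's 30° lean.
- **Easel:** I stood it in the slot, let go and backed off. The camera showed it standing there on its own.
- **Rack:** I took it again by its top and lowered the hook over the rail. I pushed its lip against the rail to bring it nearly upright, then lowered it until the strap pressed on the rail at 5–11 N while held. Then I eased the grip off and withdrew.

**Last checks**
- **Along the rail:** the strap sits about 0.3 mm from the middle of the empty place.
- **Across the rail:** the tag hangs towards the end of its slack, at about x = +6 mm, and leans roughly 0.1–0.15 rad. The limits are 9 mm and 0.35 rad. This is the tightest margin, and my measurement is only good to about 1.5 mm.
- **Other tags:** all four hooks were within 1 mm of where I measured them just before placing the tag. In the scene camera the red and blue tags matched their starting pictures. Purple and yellow read 1–2 pixels different (a pixel is 2–3 mm), probably because the green tag and its shadow now lie beside them.
- **Mug and stapler:** the first scene-camera comparison flagged a change around both, most likely because the view there had changed. The top camera settled it: the mug read within 0.2 pixel of its start and the stapler was unchanged.

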